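# Turn the seasoning caddy's cap to the wide pouring lip

### The arm

A 7-joint arm with a two-finger parallel gripper is mounted at the origin on the work surface. World frame = base frame: x ahead of the robot, y to its left, z up, the work surface at z = 0. Lengths are in m, angles in rad, forces in N, time in s.
With the tool pointing down it reaches from about 0.425 to 0.875 m from the base axis. Payload 4.7 kg.
Tool frame: the origin (TCP) lies on the centre line of the jaws, within the pads' length; the fingertips stand 14 mm ahead of it and the grasp point (between the pads) lies 5 mm behind it; z points along the fingers, y is the direction in which the jaws open and shut (so a half turn about z gives the same grasp; the last joint's range is limited). The gripper opens to 87 mm and grips with 3 to 60 N. Pads are 19 mm wide; open, the fingers measure 117 mm over their backs; the gripper's body (75 mm by 190 mm) begins 51 mm behind the grasp point.
Start: joints at [-1.304, 0.321, -0.07, 1.45, 0.023, 1.371, -0.057], TCP at [0.163, 0.629, 0.237] pointing down, gripper open.
Joint ranges: [-2.86, 2.86], [-0.3, 2.09], [-1.38, 1.24], [0.06, 2.45], [-1.56, 4.7], [0.09, 2.05], [-2.69, 2.69]. Speed limits (rad/s): [2.57, 2.57, 3.14, 3.14, 3.14, 3.14, 3.14].

### API

Orientations are given as a rotation vector (axis times angle).
In Python, from bench import ctrl, optics, models gives the robot as it stands. The module is installed in compiled form; this text tells all that it offers.
- The arm moves only by the tool arm_command, never from a script. Its argument "motion" is a list of rows, each a list of 3 entries, a list of its own where there are three numbers: the shift along the tool's x, y, z in mm, then the turn, a rotation vector about the tool's x, y, z in degrees, then the closure, from 0 (fully open) to 1 (shut). In form: [[[x, y, z], [ax, ay, az], claw], ...]. A call has 1 to 8 rows; each row shifts and turns the commanded pose from where the row before left it, along the tool's axes as they then stand; what a row does not reach is not made up. A row lasts 1/12 s, in which the tool goes at most 41.7 mm and 7.16 degrees, less where a joint would pass 70% of its speed; a pose out of reach is approached as far as the arm can. A call with a gripper value outside its range is refused whole. The fingers move at their own pace and stop on an object; "force" is the grip in N (left out, the last holds). Time passes only in rows, so rows that do not move let the fingers close. It gives the time, the measured TCP pose, the force and the opening at its end, in the units of the state.
- ctrl.get_state(): the state, without advancing time (a new reading comes with each control period).
- optics.get_image(name): name is "side" or "top"; returns (picture, depth): 400x640x3 uint8, blue, green, red; 400x640 float32, m along the optical axis (not along the pixel's ray), 0 where there is no reading.
- optics.camera_model(name): a dict with "fovy" (degrees; the focal length in pixels is half the picture's height over the tangent of half this angle, whatever the lens; pixels are square), "cx", "cy" (the principal point, pixels), "distortion" ([k1, k2, p1, p2, k3] as OpenCV has them; the pictures are not rectified), "rvec" (rotation vector, rad) and "tvec" (3), from world to camera coordinates, as OpenCV has them. Camera axes: x right, y down, z forward; pixel columns grow to the right and rows downward; lengths in m; the calibration is good to about 2 mm. A picture is of the moment at which its call begins. camera_model takes no time and is no camera call.
- ctrl.close_job(): hands the job in, once; it reports no verdict.
Trained networks look in the newest picture that a camera, given by its name, has taken for a name from the list of things; names that differ only in an ending like _2 or _b are one class to them, and where a whole thing is asked for, a point or a joint stands for the part that bears it (a point fixed in the world has none). Each returns a list of dicts, best first, with "conf" (0 to 1); they miss things now and then, are a little off and sometimes report something else, mostly with a low value. They report only what shows in the picture. A call takes as long as a camera call.
- models.search_frame(camera, target): "location" ([x, y, z] in m, in the coordinates of the camera as it stood for that picture, good to about 4 mm: the middle of the surface that is visible of it).
- models.silhouettes(camera, target): "pixels" (400x640 bool, what is visible of it).
The state is a dict: "time": time; "joint_positions": joint angles; "qd": joint speeds; "joint_torque": joint torques, N m; "position": TCP position; "tool_rot": TCP orientation; "ft_force": force on the tool from outside, world axes, zero at the start; "torque": the same for the moment, N m; "grip_width": opening from 0.0 (shut) to 1.0 (fully open).
Only numpy, scipy, OpenCV 4.12 (cv2) and the standard library are available. Lean on these libraries where they do the work, as an engineer would, in place of code of your own. Each camera call takes 0.05 s, during which the arm holds its last target.

### The job

I want to pour from the wide lip of the seasoning caddy: turn its grey metal cap until the whole opening lies over the compartment behind the wide lip, with no divider showing in it. The wooden fin on top is there to push it round by; leave the things standing around it where they are.

Things in the scene. Friction and masses are not known exactly. Their poses are not given: they have to be found in the camera images.
- caddy: round white ceramic drum, 156 mm diameter, 80 mm high, stuck to the trolley top (does not shift). Origin: centre of its underside; z up is the cap's axis. Inside: five 72 degree compartments, 4 mm dividers. Two lips stick out 35 mm from the rim, 45 to 75 mm up: a wide one (56 mm) along its +x, a narrow one (20 mm) 144 degrees counterclockwise; each at the middle of a compartment
- wide_compartment (a point): point over the middle of the compartment behind the wide lip: 50 mm from the caddy's axis towards the wide lip, 86 mm above the trolley, level with the cap's top face
- opening (a point): middle of the cap's opening, at the top face, 50 mm from the axis; its x axis points outward. The cap is a flat matt grey metal disc, 156 mm diameter, 5 mm thick, top face 86 mm above the trolley; the opening is a sector about 44 degrees wide from 24 mm radius out to the rim. A boss 24 mm wide, 10 mm high stands at the centre
- fin (a point): centre of the upright wooden fin on the cap, opposite the opening (180 degrees from it), 48 mm from the axis. The fin stands radially, 50 mm long (23 to 73 mm from the axis), 12 mm thick, 36 mm high (86 to 122 mm above the trolley)
- cap (a joint): angle of the cap on the caddy, rad, counterclockwise positive seen from above; 0 or 2 pi: opening exactly over the middle of the wide lip's compartment. It turns freely both ways with a dry friction of 0.12 N m (about 2.5 N at the fin), has no detents and stays where it is left
- opener: flat stainless bottle opener, 131 x 38 x 6 mm, lying loose beside the caddy, about 150 mm from its axis; origin on its underside near its middle. A bystander
- jar: closed glass jar, 52 mm diameter, 85 mm high, standing loose about 155 mm from the caddy's axis; origin at the centre of its underside. A bystander
- mortar: white ceramic mortar, 120 mm diameter, 85 mm high, its pestle leaning in it up to about 155 mm high; origin at the centre of its underside. A bystander
- bento: lidded plastic bento box, 126 x 205 x 66 mm; origin at the centre of its underside. A bystander
- cloche: glass dome, 160 mm diameter, 169 mm high with its knob; origin at the centre of its underside. A bystander

How it is judged:
By the outcome, as a careful person would: the job done as asked, in the order asked, and still so for the second after the job is handed in, with the robot touching nothing.
It also fails if it takes over 38 s, if anything falls off the work surface, if the arm or the gripper's body presses on something with over 40 N, if the wrist force passes 120 N, or if a joint passes its speed limit or range.

## Working session

There is one attempt and no reset: what is moved stays moved. The work goes in short steps, Python scripts to look and compute and a tool call to move; the robot and the scene stay as the last step left them, time stands still between calls to the robot, and variables do not carry over. Pictures are saved under pics/ and viewed, and the job is handed in when it is done.

Besides the shell and the picture viewer there is one more tool, called after "Call:" as name(argument=value, ...) on one line, values as JSON. arm_command: Moves the arm, as the interface text tells. Its arguments: {"type":"object","properties":{"motion":{"type":"array","items":{"type":"array"}},"force":{"type":"number"}},"required":["motion"]}

```bash
mkdir -p pics; cat > h.py <<'E'
import numpy as np, cv2
from bench import ctrl, optics, models
def cam(n):
    c=optics.camera_model(n); f=200/np.tan(np.radians(c['fovy'])/2)
    K=np.array([[f,0,c['cx']],[0,f,c['cy']],[0,0,1]]); R=cv2.Rodrigues(np.array(c['rvec'],float))[0]
    return K,np.array(c['distortion'],float),R,np.array(c['tvec'],float)
def c2w(n,p):
    K,d,R,t=cam(n); return R.T@(np.array(p)-t)
def proj(n,P):
    K,d,R,t=cam(n); return cv2.projectPoints(np.array(P,float).reshape(-1,3),cv2.Rodrigues(R)[0],t,K,d)[0].reshape(-1,2)
def px2plane(n,uv,z):
    K,d,R,t=cam(n); q=cv2.undistortPoints(np.array(uv,float).reshape(-1,1,2),K,d).reshape(-1,2)
    r=np.c_[q,np.ones(len(q))]@R; o=-R.T@t
    return o+r*((z-o[2])/r[:,2])[:,None]
E
python3 - <<'E'
from h import *
for n in ['top','side']:
    im,d=optics.get_image(n); cv2.imwrite(f'pics/{n}0.png',im); np.save(f'{n}0.npy',d)
    for t in ['caddy','opening','fin','jar','opener','mortar','bento','cloche','wide_compartment']:
        r=models.search_frame(n,t)
        print(n,t,[(round(x['conf'],2),c2w(n,x['location']).round(3)) for x in r[:2]])
print(ctrl.get_state())
E
```

```text
top caddy [(0.85, array([ 0.516, -0.033,  0.086]))]
top opening [(0.33, array([0.33 , 0.418, 0.065]))]
top fin [(0.59, array([ 0.518, -0.035,  0.087]))]
top jar [(0.58, array([ 0.518, -0.165,  0.087]))]
top opener [(0.75, array([0.534, 0.122, 0.007])), (0.2, array([ 0.521, -0.168,  0.083]))]
top mortar [(0.92, array([0.536, 0.374, 0.06 ]))]
top bento [(0.62, array([0.327, 0.415, 0.067]))]
top cloche [(0.81, array([0.658, 0.377, 0.114]))]
top wide_compartment [(0.69, array([ 0.514, -0.029,  0.085]))]
side caddy [(0.92, array([ 0.505, -0.054,  0.087]))]
side opening [(0.59, array([ 0.515, -0.045,  0.081]))]
side fin [(0.58, array([ 0.516, -0.044,  0.091])), (0.44, array([ 0.506, -0.055,  0.086]))]
side jar [(0.9, array([ 0.508, -0.184,  0.077]))]
side opener [(0.72, array([0.53 , 0.124, 0.009])), (0.46, array([0.524, 0.352, 0.065]))]
side mortar [(0.73, array([0.52 , 0.354, 0.064]))]
side bento [(0.59, array([0.325, 0.383, 0.064]))]
side cloche [(0.69, array([0.652, 0.343, 0.098])), (0.64, array([0.528, 0.123, 0.008]))]
side wide_compartment [(0.56, array([ 0.511, -0.054,  0.085]))]
{'time': 1.0, 'joint_positions': array([-1.30389027,  0.32100051, -0.07009674,  1.45049509,  0.0225684 ,
        1.37079287, -0.05689331]), 'qd': array([-0.00101003,  0.00143431,  0.0001476 , -0.00056562,  0.00029254,
        0.0013092 , -0.00147133]), 'joint_torque': array([-4.17189640e-04, -4.91108644e+01, -4.03232686e-01, -3.12762451e+01,
       -6.35597482e-02,  3.40024126e-02,  3.10791427e-05]), 'position': array([0.16259966, 0.6293576 , 0.23658863]), 'tool_rot': array([3.96021794e-01, 3.11650706e+00, 1.37626102e-04]), 'ft_force': array([-0.22558496,  0.26938083, -1.08364867]), 'torque': array([0.00250924, 0.0093655 , 0.02453441]), 'grip_width': 1.0003783113632505}
```

View pics/top0.png

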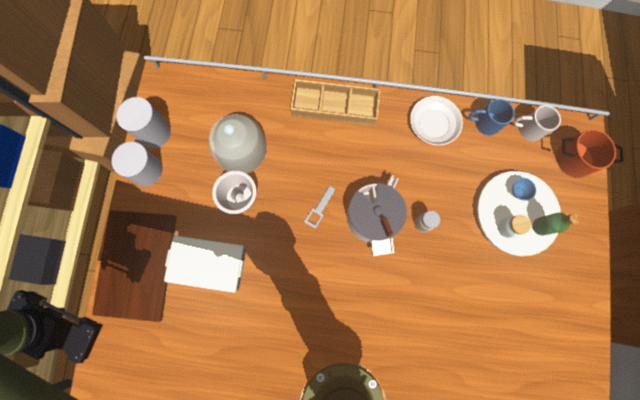

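View pics/side0.png

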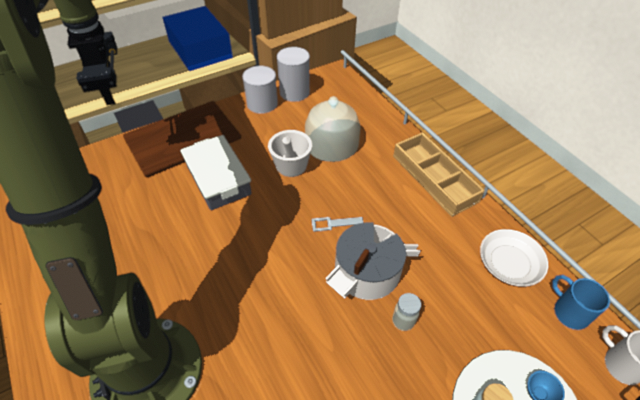

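```bash
python3 - <<'E'
from h import *
a=cv2.imread('pics/top0.png')[160:275,300:460]; b=cv2.imread('pics/side0.png')[195:345,300:460]
cv2.imwrite('pics/z0.png',cv2.resize(a,None,fx=5,fy=5,interpolation=cv2.INTER_CUBIC))
cv2.imwrite('pics/z1.png',cv2.resize(b,None,fx=4,fy=4,interpolation=cv2.INTER_CUBIC))
E
```

```text
(no output)
```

View pics/z0.png

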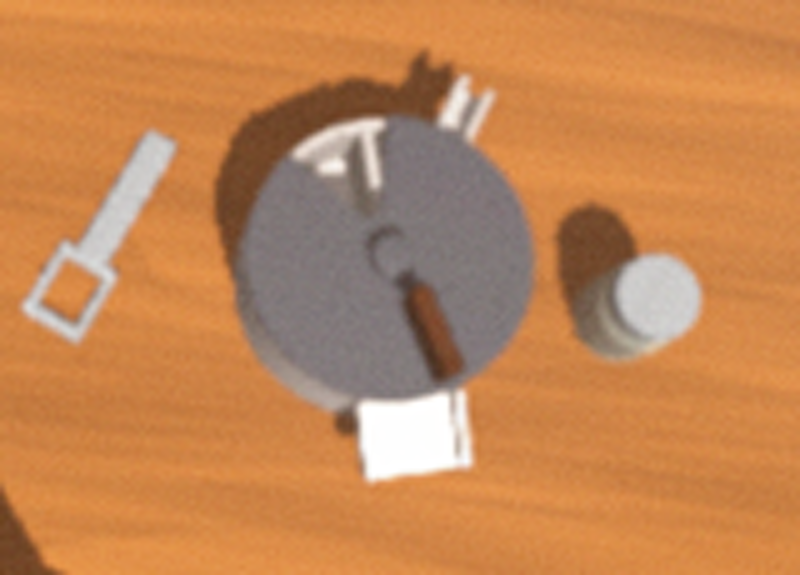

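View pics/z1.png

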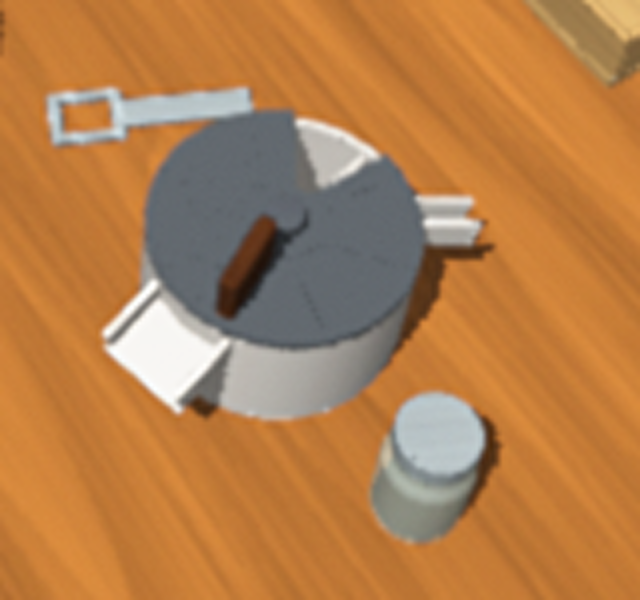

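```bash
python3 - <<'E'
from h import *
from scipy.optimize import least_squares
D=np.load('top0.npy');K,d,R,t=cam('top')
# point cloud region
for n in ['top','side']:
    D=np.load(n+'0.npy');K,d,R,t=cam(n)
    u,v=np.meshgrid(np.arange(640),np.arange(400)); q=cv2.undistortPoints(np.c_[u.ravel(),v.ravel()].astype(float).reshape(-1,1,2),K,d).reshape(-1,2)
    P=(np.c_[q,np.ones(len(q))]*D.reshape(-1,1)-t)@R
    ok=(D.ravel()>0)&(abs(P[:,0]-.515)<.14)&(abs(P[:,1]+.035)<.11); P=P[ok]
    c=P[abs(P[:,2]-.086)<.004]
    h=cv2.convexHull((c[:,:2]*1000).astype(np.float32)).reshape(-1,2)/1000
    r=least_squares(lambda x:np.hypot(*(h-x[:2]).T)-x[2],[.515,-.035,.078],loss='soft_l1',f_scale=.002).x
    print(n,'cap',r.round(4),len(c),np.median(c[:,2]))
    C=r[:2]
    f=P[(P[:,2]>.104)]; print('fin',len(f),f.mean(0).round(4),np.degrees(np.arctan2(*(f[:,:2].mean(0)-C)[::-1])))
    rr=np.hypot(*(P[:,:2]-C).T); l=P[(rr>.084)&(rr<.113)&(P[:,2]>.04)&(P[:,2]<.08)]
    a=np.degrees(np.arctan2(l[:,1]-C[1],l[:,0]-C[0]))%360
    print(np.histogram(a,bins=np.arange(0,361,10)))
# top pic pixel -> angles
z=lambda p:np.array(p)/5+[300,160]-.0
print('wide lip outer corners', px2plane('top',z([[365,478],[470,464]]),.075))
print('narrow', px2plane('top',z([[450,135],[480,138]]),.075), 'narrow tip',px2plane('top',z([[463,78],[492,93]]),.075))
print('opening edges rim',px2plane('top',z([[292,155],[387,120]]),.086))
print('fin top',px2plane('top',z([[416,285],[450,372]]),.122))
# jar, opener
print('jar top',px2plane('top',z([[657,297]]),.085),'opener',px2plane('top',z([[165,138],[50,295],[80,340],[112,272]]),.006))
E
```

```text
top cap [ 0.5248 -0.0291  0.078 ] 2094 0.0857793015709129
fin 112 [ 0.4812 -0.0511  0.1192] -153.1857146209123
(array([ 0,  0,  0,  0,  0,  0,  0,  0,  0,  0,  0,  0,  0,  0,  0,  0,  0,
       25, 62, 66, 78, 13,  0,  0,  0,  0,  0,  0,  0,  0,  0,  0,  0, 44,
       24,  0]), array([  0,  10,  20,  30,  40,  50,  60,  70,  80,  90, 100, 110, 120,
       130, 140, 150, 160, 170, 180, 190, 200, 210, 220, 230, 240, 250,
       260, 270, 280, 290, 300, 310, 320, 330, 340, 350, 360]))
side cap [ 0.5224 -0.0301  0.0783] 2719 0.086344974658488
fin 161 [ 0.4775 -0.0558  0.119 ] -150.22046468880413
(array([  0,   0,   0,   0,   0,   0,   0,   0,   0,   0,   0,   0,   0,
         0,   0,   0,   0,  44, 116,  97,  86,  31,   0,   0,   0,   0,
         0,   0,   0,   0,   0,   0,   0,  69,  66,   0]), array([  0,  10,  20,  30,  40,  50,  60,  70,  80,  90, 100, 110, 120,
       130, 140, 150, 160, 170, 180, 190, 200, 210, 220, 230, 240, 250,
       260, 270, 280, 290, 300, 310, 320, 330, 340, 350, 360]))
wide lip outer corners [[ 0.40437908 -0.02901847  0.075     ]
 [ 0.41847129 -0.08401221  0.075     ]]
narrow [[ 0.59695748 -0.05819357  0.075     ]
 [ 0.59733146 -0.07483226  0.075     ]] narrow tip [[ 0.63036013 -0.06272654  0.075     ]
 [ 0.62379134 -0.07945623  0.075     ]]
opening edges rim [[ 0.57207062  0.02824885  0.086     ]
 [ 0.5980413  -0.02132615  0.086     ]]
fin top [[ 0.502278   -0.03916242  0.122     ]
 [ 0.45942966 -0.06049988  0.122     ]]
jar top [[ 0.51868482 -0.17520787  0.085     ]] opener [[0.59326191 0.09626855 0.006     ]
 [0.49244816 0.15148353 0.006     ]
 [0.46863008 0.13110929 0.006     ]
 [0.51021597 0.11761431 0.006     ]]
```

```bash
cat > plan.py <<'E'
from h import *
def go(wps,yaw_end,n,tilt=True):
    s=ctrl.get_state(); p=np.array(s['position']); R=cv2.Rodrigues(s['tool_rot'])[0]
    print('pos',p.round(4),'yawy',np.degrees(np.arctan2(R[1,1],R[0,1])).round(2),'zaxis',R[:,2].round(4),'t',s['time'])
    W=np.vstack([p]+wps); L=np.r_[0,np.cumsum(np.linalg.norm(np.diff(W,axis=0),axis=1))]
    y0=np.degrees(np.arctan2(R[1,1],R[0,1])); daz=round((y0-yaw_end)/n,1)
    for i in range(n):
        g=np.array([np.interp(L[-1]*(i+1)/n,L,W[:,k]) for k in range(3)])
        m=np.round(R.T@(g-p)*1000,0 if i<n-1 else 1)
        p=p+R@m/1000; R=R@cv2.Rodrigues(np.array([0,0,np.radians(daz)]))[0]
        print(f'[{list(m.tolist())},[0,0,{daz}],0.5],', '' if (i+1)%8 else '\n')
    print(p,np.degrees(np.arctan2(R[1,1],R[0,1])))
E
python3 -c "
from plan import *
go([[.42,.30,.22],[.4812,-.0521,.16]],-62,24)"
```

```text
pos [0.1626 0.6294 0.2366] yawy 75.52 zaxis [ 0.e+00  1.e-04 -1.e+00] t 1.0
[[-26.0, -20.0, 1.0],[0,0,5.7],0.5], 
[[-27.0, -17.0, 2.0],[0,0,5.7],0.5], 
[[-30.0, -14.0, 1.0],[0,0,5.7],0.5], 
[[-30.0, -12.0, 1.0],[0,0,5.7],0.5], 
[[-31.0, -8.0, 1.0],[0,0,5.7],0.5], 
[[-33.0, -5.0, 2.0],[0,0,5.7],0.5], 
[[-32.0, -2.0, 1.0],[0,0,5.7],0.5], 
[[-32.0, 2.0, 1.0],[0,0,5.7],0.5], 

[[-33.0, 4.0, 2.0],[0,0,5.7],0.5], 
[[-31.0, 8.0, 1.0],[0,0,5.7],0.5], 
[[-31.0, 11.0, 1.0],[0,0,5.7],0.5], 
[[-29.0, 14.0, 1.0],[0,0,5.7],0.5], 
[[-29.0, 14.0, 2.0],[0,0,5.7],0.5], 
[[-32.0, 5.0, 6.0],[0,0,5.7],0.5], 
[[-31.0, 8.0, 5.0],[0,0,5.7],0.5], 
[[-30.0, 11.0, 5.0],[0,0,5.7],0.5], 

[[-29.0, 13.0, 6.0],[0,0,5.7],0.5], 
[[-27.0, 17.0, 5.0],[0,0,5.7],0.5], 
[[-26.0, 19.0, 6.0],[0,0,5.7],0.5], 
[[-23.0, 22.0, 5.0],[0,0,5.7],0.5], 
[[-22.0, 24.0, 5.0],[0,0,5.7],0.5], 
[[-19.0, 26.0, 6.0],[0,0,5.7],0.5], 
[[-16.0, 28.0, 5.0],[0,0,5.7],0.5], 
[[-13.2, 28.8, 5.5],[0,0,5.7],0.5], 

[ 0.48117753 -0.05211834  0.16004282] -61.28379007577991
```

Call:
arm_command(motion=[[[-26,-20,1],[0,0,5.7],0.5],[[-27,-17,2],[0,0,5.7],0.5],[[-30,-14,1],[0,0,5.7],0.5],[[-30,-12,1],[0,0,5.7],0.5],[[-31,-8,1],[0,0,5.7],0.5],[[-33,-5,2],[0,0,5.7],0.5],[[-32,-2,1],[0,0,5.7],0.5],[[-32,2,1],[0,0,5.7],0.5]], force=15)

```text
time: 1.67
position: [0.3236, 0.4236, 0.2267]
tool_rot: [-1.579, -2.716, -0.001]
ft_force: [0.4, 0.4, -0.3]
grip_width: 0.529
```

Call:
arm_command(motion=[[[-33,4,2],[0,0,5.7],0.5],[[-31,8,1],[0,0,5.7],0.5],[[-31,11,1],[0,0,5.7],0.5],[[-29,14,1],[0,0,5.7],0.5],[[-29,14,2],[0,0,5.7],0.5],[[-32,5,6],[0,0,5.7],0.5],[[-31,8,5],[0,0,5.7],0.5],[[-30,11,5],[0,0,5.7],0.5]])

```text
time: 2.33
position: [0.438, 0.199, 0.2035]
tool_rot: [-2.509, -1.891, -0.001]
ft_force: [0.6, 0.3, -0.4]
grip_width: 0.499
```

Call:
arm_command(motion=[[[-29,13,0],[0,0,5.7],0.5],[[-27,17,0],[0,0,5.7],0.5],[[-26,19,0],[0,0,5.7],0.5],[[-23,22,0],[0,0,5.7],0.5],[[-22,24,0],[0,0,5.7],0.5],[[-19,26,0],[0,0,5.7],0.5],[[-16,28,0],[0,0,5.7],0.5],[[-13.2,28.8,0],[0,0,5.7],0.5]])

```text
time: 3.0
position: [0.4813, -0.0538, 0.2039]
tool_rot: [-3.045, -0.771, -0.002]
ft_force: [0.6, 0.0, -0.2]
grip_width: 0.496
```

```bash
python3 - <<'E'
from plan import *
go([[.4812,-.0525,.16]],-62,3)
print(ctrl.get_state()['joint_positions'].round(2),ctrl.get_state()['grip_width'])
E
```

```text
pos [ 0.4813 -0.0538  0.2039] yawy -61.57 zaxis [ 1.1e-03  7.0e-04 -1.0e+00] t 3.0
[[0.0, -0.0, 15.0],[0,0,0.1],0.5], 
[[0.0, -1.0, 14.0],[0,0,0.1],0.5], 
[[0.5, -0.1, 14.9],[0,0,0.1],0.5], 
[ 0.48125096 -0.05251659  0.16004665] -61.86675019145241
[-0.59 -0.04  0.64  1.92  0.02  1.26 -1.03] 0.49649909622238075
```

Call:
arm_command(motion=[[[0,-1,20],[0,0,0.2],0.5],[[0,0,20],[0,0,0],0.5],[[0,0,16],[0,0,0],0.5],[[0,0,0],[0,0,0],0.5]])

```text
time: 3.33
position: [0.4784, -0.0514, 0.1448]
tool_rot: [-3.044, -0.773, 0.008]
ft_force: [-0.8, -0.5, -0.7]
grip_width: 0.502
```

```bash
python3 - <<'E'
from h import *
for n in ['side']:
    im,d=optics.get_image(n); cv2.imwrite(f'pics/{n}1.png',cv2.resize(im[150:345,260:500],None,fx=3,fy=3,interpolation=cv2.INTER_CUBIC))
E
```

```text
(no output)
```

View pics/side1.png

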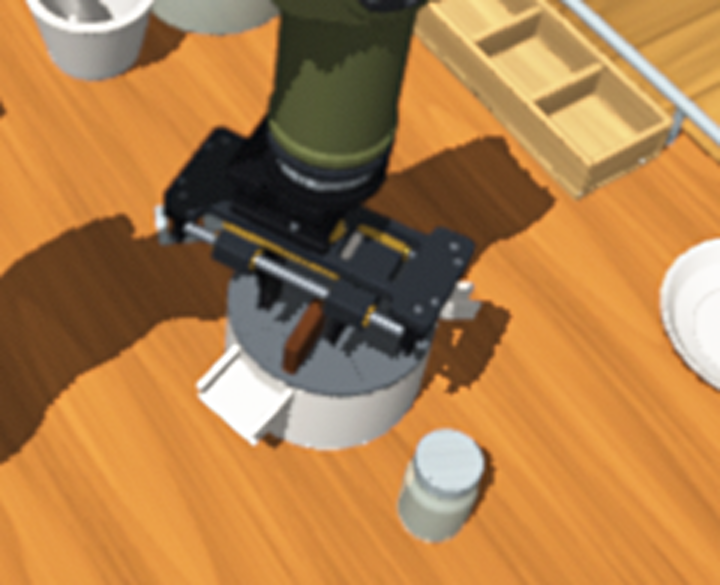

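The fin (about px 303,335 in the crop) lies between the two fingers, and the jar stands clear. Now I'll go down and grip.

Call:
arm_command(motion=[[[0,0,14],[0,0,0],0.5],[[0,0,14],[0,0,0],0.5],[[0,0,8],[0,0,0],0.5],[[0,0,0],[0,0,0],0.5],[[0,0,0],[0,0,0],0.8],[[0,0,0],[0,0,0],1],[[0,0,0],[0,0,0],1],[[0,0,0],[0,0,0],1]], force=15)

```text
time: 4.05
position: [0.4813, -0.0512, 0.1124]
tool_rot: [-3.045, -0.774, -0.002]
ft_force: [0.2, -0.4, 1.4]
grip_width: 0.28
```

```bash
python3 - <<'E'
from plan import *
go([[.4812,-.0525,.16]],-62,1)
s=ctrl.get_state();print(s['joint_positions'].round(2),s['grip_width'],s['ft_force'])
d=s['position'][:2]-np.array([.5236,-.0296]);print(np.hypot(*d),np.degrees(np.arctan2(d[1],d[0])))
E
```

```text
pos [ 0.4813 -0.0512  0.1124] yawy -61.48 zaxis [ 1.4e-03  4.0e-04 -1.0e+00] t 4.05
[[-0.6, 1.1, -47.6],[0,0,0.5],0.5], 
[ 0.48122418 -0.0524658   0.15995308] -61.97928430058371
[-0.58  0.07  0.66  2.02 -0.05  1.06 -0.97] 0.2801739155862082 [ 0.20371203 -0.4002564   1.43008214]
0.04749791658706482 -152.95787314952597
```

Call:
arm_command(motion=[[[0,0,3],[0,0,0],1],[[0,0,0],[0,0,0],1],[[0,0,0],[0,0,0],1],[[0,0,0],[0,0,0],1]])

```text
time: 4.38
position: [0.4811, -0.0517, 0.1086]
tool_rot: [3.044, 0.772, 0.001]
ft_force: [2.4, -1.4, -2.6]
grip_width: 0.137
```

Call:
arm_command(motion=[[[0.3,5,0],[0,0,-6],1],[[0.3,5,0],[0,0,-6],1],[[0.3,5,0],[0,0,-6],1],[[0.3,5,0],[0,0,-6],1],[[0.3,5,0],[0,0,-6],1],[[0.2,5,0],[0,0,-6],1],[[0.2,5,0],[0,0,-6],1],[[0.2,5,0],[0,0,-6],1]])

```text
time: 5.05
position: [0.5117, -0.0763, 0.1086]
tool_rot: [2.463, 1.95, -0.001]
ft_force: [0.0, -2.9, 0.4]
grip_width: 0.139
```

```bash
cat > st.py <<'E'
from h import *
s=ctrl.get_state();R=cv2.Rodrigues(s['tool_rot'])[0]
print(s['joint_positions'].round(2),s['grip_width'],s['ft_force'],s['position'])
d=s['position'][:2]-np.array([.5236,-.0296]);print(np.hypot(*d),np.degrees(np.arctan2(d[1],d[0]))%360,'yaw-90',(np.degrees(np.arctan2(R[1,1],R[0,1]))-90)%360)
E
python3 st.py
```

```text
[-0.47  0.16  0.62  1.95 -0.1   1.06 -0.04] 0.1394811186206541 [ 0.03392235 -2.85282425  0.37116505] [ 0.51167432 -0.07626464  0.10856543]
0.04816441339046003 255.66425684084976 yaw-90 256.73419145676314
```

Forces are small and the tool is following the arc. I'll continue.

Call:
arm_command(motion=[[[0.3,5,0],[0,0,-6],1],[[0.3,5,0],[0,0,-6],1],[[0.3,5,0],[0,0,-6],1],[[0.3,5,0],[0,0,-6],1],[[0.3,5,0],[0,0,-6],1],[[0.2,5,0],[0,0,-6],1],[[0.2,5,0],[0,0,-6],1],[[0.2,5,0],[0,0,-6],1]])

```text
time: 5.72
position: [0.5505, -0.0697, 0.1086]
tool_rot: [1.457, 2.782, -0.002]
ft_force: [1.6, -3.9, -1.4]
grip_width: 0.139
```

```bash
python3 st.py
```

```text
[-0.38  0.24  0.51  1.86 -0.13  1.08  0.79] 0.138764441753212 [ 1.64078158 -3.85622206 -1.38466367] [ 0.5505022  -0.06966792  0.10859656]
0.04826143510457887 303.8780022031765 yaw-90 304.724457761232
```

Call:
arm_command(motion=[[[0.3,5,0],[0,0,-6],1],[[0.3,5,0],[0,0,-6],1],[[0.3,5,0],[0,0,-6],1],[[0.3,5,0],[0,0,-6],1],[[0.3,5,0],[0,0,-6],1],[[0.2,5,0],[0,0,-6],1],[[0.2,5,0],[0,0,-6],1],[[0.2,5,0],[0,0,-6],1]])

```text
time: 6.38
position: [0.5713, -0.0361, 0.1086]
tool_rot: [0.198, 3.133, -0.003]
ft_force: [2.1, -2.8, -1.3]
grip_width: 0.136
```

Call:
arm_command(motion=[[[0.3,5,0],[0,0,-6],1],[[0.3,5,0],[0,0,-6],1],[[0.2,5,0],[0,0,-6],1],[[0.1,2.6,0],[0,0,-3],1],[[0,0,0],[0,0,0],1]])

```text
time: 6.8
position: [0.5702, -0.0181, 0.1086]
tool_rot: [-0.374, 3.117, -0.003]
ft_force: [3.8, -2.6, -3.0]
grip_width: 0.137
```

```bash
python3 st.py; python3 - <<'E'
from h import *
a,_=optics.get_image('top');b,_=optics.get_image('side')
z=lambda i,y,x:cv2.resize(i[y:y+130,x:x+130],(400,400),interpolation=cv2.INTER_CUBIC)
cv2.imwrite('pics/c2.png',np.hstack([z(a,150,320),z(b,200,300)]))
E
```

```text
[-0.3   0.25  0.32  1.82 -0.09  1.08  1.87] 0.1369166882294041 [ 3.79189241 -2.61853641 -2.9905146 ] [ 0.57024593 -0.01805264  0.10864209]
0.04805397051662446 13.904235833348764 yaw-90 13.686476076156808
```

View pics/c2.png

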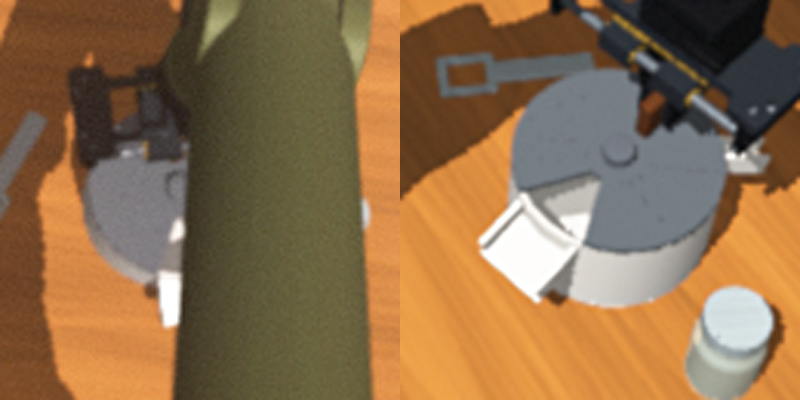

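The opening now faces the wide lip (side view, about px 570,205). Next I'll release, lift and move aside to check.

Call:
arm_command(motion=[[[0,0,0],[0,0,0],0.6],[[0,0,0],[0,0,0],0.6],[[0,0,0],[0,0,0],0.6],[[0,0,0],[0,0,0],0.6],[[0,0,-15],[0,0,0],0.6],[[0,0,-25],[0,0,0],0.6],[[0,0,-30],[0,0,0],0.6],[[0,0,-30],[0,0,0],0.6]])

```text
time: 7.57
position: [0.5685, -0.0168, 0.2091]
tool_rot: [0.37, -3.118, -0.001]
ft_force: [0.4, 0.7, -0.4]
grip_width: 0.4
```

Call:
arm_command(motion=[[[0,30,0],[0,0,0],0.6],[[0,35,0],[0,0,0],0.6],[[0,35,0],[0,0,0],0.6],[[0,35,0],[0,0,0],0.6],[[0,35,0],[0,0,0],0.6],[[0,35,0],[0,0,0],0.6],[[0,35,0],[0,0,0],0.6],[[0,0,0],[0,0,0],0.6]])

```text
time: 8.23
position: [0.5095, 0.2258, 0.2084]
tool_rot: [0.388, -3.116, -0.008]
ft_force: [0.4, 2.0, 0.3]
grip_width: 0.4
```

```bash
python3 st.py; python3 - <<'E'
from h import *
a,_=optics.get_image('top');b,_=optics.get_image('side')
cv2.imwrite('pics/top3.png',a)
z=lambda i,y,x:cv2.resize(i[y:y+130,x:x+130],(400,400),interpolation=cv2.INTER_CUBIC)
cv2.imwrite('pics/c3.png',np.hstack([z(a,150,320),z(b,200,300)]))
cv2.imwrite('pics/z3.png',cv2.resize(a[160:275,300:460],None,fx=5,fy=5,interpolation=cv2.INTER_CUBIC))
for n in ['top','side']:
  for t in ['jar','opener']:
    print(n,t,[(round(x['conf'],2),c2w(n,x['location']).round(3)) for x in models.search_frame(n,t)[:1]])
E
```

```text
[-0.59  0.14  0.14  1.73 -0.03  1.27  1.38] 0.39983774923874316 [0.36873837 1.99538097 0.25300104] [0.50948782 0.22575397 0.20839847]
0.25574363368544695 93.1632440329133 yaw-90 14.184850767078473
top jar [(0.58, array([ 0.52 , -0.167,  0.083]))]
top opener [(0.54, array([0.549, 0.119, 0.009]))]
side jar [(0.8, array([ 0.509, -0.183,  0.077]))]
side opener [(0.87, array([0.527, 0.121, 0.009]))]
```

View pics/c3.png

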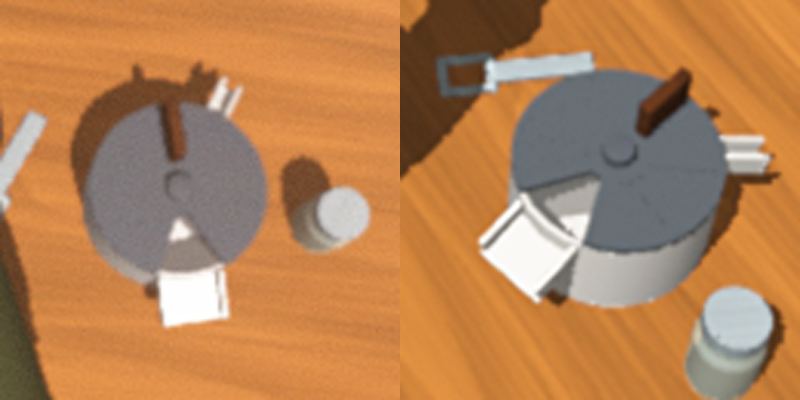

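View pics/z3.png

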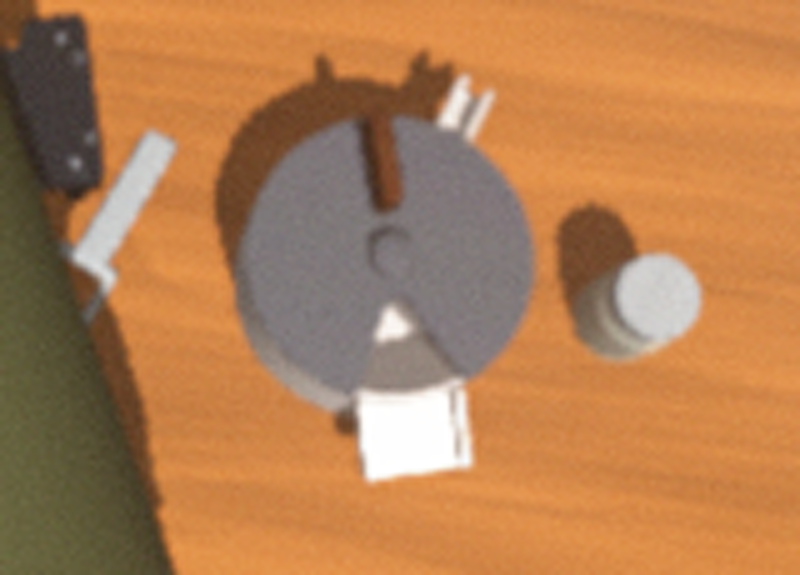

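```bash
python3 - <<'E'
from h import *
z=lambda p:np.array(p)/5+[300,160]
C=np.array([.5236,-.0296])
for nm,p,h in [('edges',[[358,391],[466,378]],.086),('lip',[[365,478],[470,464]],.075),('fin ends',[[372,118],[388,190]],.122)]:
    q=px2plane('top',z(p),h)[:,:2]-C; print(nm,np.degrees(np.arctan2(q[:,1],q[:,0]))%360, np.hypot(*q.T))
ctrl.close_job()
E
```

```text
edges [172.25934832 217.13778702] [0.075657  0.0766676]
lip [179.72052722 207.3650471 ] [0.11922234 0.1183754 ]
fin ends [18.19483705 19.18132295] [0.06788903 0.0285047 ]
the job is handed in; nothing more can be done
```

I turned the cap about 166° counterclockwise by gripping its fin. Then I let go, moved the arm aside and handed the job in at about 9 s.

- **Opening:** in the last top picture its edges at the rim lie at 172° and 217°, so its middle is at about 194.7°. The wide lip's middle is at 193.5–194°, an error of about 1° where roughly 9° is allowed. No divider shows in the opening in either camera view.
- **Fin:** reading its ends from the picture gave 18–19°, against the expected 14–15°. The tool's own angle at release was 13.7–13.9°, so I put the difference down to my pixel reading of the fin ends. Even an error of 5° would stay within the allowance.
- **Things around it:** the jar and opener look unmoved in the pictures. One top-camera reading of the opener is 15 mm off, because the arm hid part of it; the side camera agrees with the start to within 3 mm. I did not measure the mortar, bento box and cloche again, but the arm passed well above them.
- **Forces:** they stayed at or below about 6 N in the readings I took.

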